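# Pack the toy town set into its tray

### The job

Pack the toy town set: the shallow tray must hold the two houses that already stand in it and, beside them, the tallest tower from the table, all standing upright on the tray's floor. The houses stand too loosely to leave room, so slide each of them up against the tray's high end board without pressing hard, then lower the tower into the space at the low end (do not drop it) and let go. Leave the stout tower, the cork block and the jar where they are.

Things in the scene. Friction and masses are not known exactly. Their poses are not given: they have to be found in the camera images.
- tray_floor (a point): Fixed shallow wooden tray; the point is the centre of its inner floor, 5 mm above the table. x runs along it to the high end (about world +y), y across, z up. Inside 162 (x) x 114 (y) mm; walls 6 mm thick, 20 mm above the inner floor but for the +x end board, 85 mm. Packed well, the set has about 4 mm to spare along x, and 5 mm between the two houses.
- small_house_mid (a point): Oiled wooden house, 86 (its x, along the tray) x 52 x 99 mm high, 90 g; stands in the tray's +y half. Point: its centre, half-way up. It widens upwards: foot 80 x 47 mm, eaves (65 mm up) 86 x 52. Pushed home, its eaves touch the end board: centre at tray x = +38 mm.
- big_house_mid (a point): Oiled wooden house, 101 (its x, along the tray) x 56 x 116 mm high, 90 g; stands in the tray's -y half. Point: its centre, half-way up. It widens upwards: foot 96 x 51 mm, eaves (70 mm up) 101 x 56. Pushed home, its eaves touch the end board: centre at tray x = +30 mm. Pushed low down (under 40 mm above the tray's floor) the houses slide.
- stout_tower_mid (a point): Bystander: pale gate tower, 77 x 73 mm, 158 mm high, stands right of the tray; it may have changed places with the tall tower. The point is its centre, 79 mm above its foot.
- tall_tower_mid (a point): The tallest thing: pale gate tower, 71 (its x, along the ridge) x 63 x 202 mm high, 160 g, right of the tray. Point: centre, 101 mm up. Foot 60 x 53, at 90 mm up 66 x 58, at 140 mm up 70 x 62, above that roof. Can be gripped across y 137 mm up, above the houses' roofs. Fits the tray only with its y along the tray's x (either way round), centre at tray x about -52 mm, any y clear of the walls.
- block_mid (a point): Bystander: cork sanding block, 39 x 65 x 28 mm, lying near the low end of the tray. The point is its centre.
- jar_mid (a point): Bystander: turned wooden jar, 47 mm wide, 73 mm high, left of the tray. The point is its centre, 36 mm up.

How it is judged:
On the way:
1. the tall tower is lowered in the hand: still gripped while its foot is inside the tray, within 12 mm of the floor (z of tall_tower_mid in the frame of tray_floor below 0.113 m and x of tall_tower_mid in the frame of tray_floor between -0.065 and 0.065 m and y of tall_tower_mid in the frame of tray_floor between -0.04 and 0.04 m and contact force between the fingers and tall_tower above 0.5 N), for 0.05 s.
At the end, for the whole second after the job is handed in: The tall tower and both houses stand inside the tray, upright within 0.06 rad, feet on its floor (centre heights within 4 mm) and at rest; both houses are up at the end board (small one within 8 mm, big one within 6 mm); the stout tower, block and jar are within 25 mm of where they were (z of tall_tower_mid in the frame of tray_floor between 0.097 and 0.105 m and angle between each of tall_tower_mid, small_house_mid, big_house_mid's own z axis and vertical below 0.06 rad and x of tall_tower_mid in the frame of tray_floor between -0.056 and 0.056 m and y of tall_tower_mid in the frame of tray_floor between -0.027 and 0.027 m and linear speed of each of tall_tower, small_house, big_house below 0.02 m/s and z of small_house_mid in the frame of tray_floor between 0.0455 and 0.0535 m and x of small_house_mid in the frame of tray_floor between -0.042 and 0.042 m and y of small_house_mid in the frame of tray_floor between -0.034 and 0.034 m and z of big_house_mid in the frame of tray_floor between 0.054 and 0.062 m and x of big_house_mid in the frame of tray_floor between -0.034 and 0.034 m and y of big_house_mid in the frame of tray_floor between -0.032 and 0.032 m and x of small_house_mid in the frame of tray_floor above 0.03 m and x of big_house_mid in the frame of tray_floor above 0.024 m and distance of each of stout_tower_mid, block_mid, jar_mid from where it was at the start of the episode below 0.025 m); the robot touches nothing.
It fails at once if a house in the tray is pressed hard (over 40 N by the robot or by the tall tower) (contact force between any of the arm, the fingers, tall_tower and small_house above 40 N or contact force between any of the arm, the fingers, tall_tower and big_house above 40 N).
It fails at once if a house in the tray is knocked over (angle between any of small_house_mid, big_house_mid's own z axis and vertical above 0.6 rad).
It fails at once if the stout tower, the block or the jar is disturbed (moved over 25 mm) (distance of any of stout_tower_mid, block_mid, jar_mid from where it was at the start of the episode above 0.025 m).
It also fails if it takes over 64 s, if anything falls off the work surface, if the arm or the gripper's body presses on something with over 40 N, if the wrist force passes 120 N, or if a joint passes its speed limit or range.

### The arm

A 7-joint arm with a two-finger parallel gripper is mounted at the origin on a cart in front of the work surface, level with it; the furniture and walls round the work are solid. World frame = base frame: x ahead of the robot, y to its left, z up, the work surface at z = 0. Lengths are in m, angles in rad, forces in N, time in s.
With the tool pointing down it reaches from about 0.35 to 0.9 m from the base axis. Payload 8.1 kg.
Tool frame: the origin (TCP) lies at the centre of the arm's flange, where the gripper is bolted on; the fingertips stand 173 mm ahead of it and the grasp point (between the pads) lies 155 mm ahead of it (ctrl.grasp_offset is the distance from the TCP to the grasp point, in m); z points along the fingers, y is the line along which they close (so a half turn about z gives the same grasp; the last joint's range is limited). The gripper opens to 85 mm and grips with 20 to 120 N. Pads are 22 mm wide; open, the fingers measure 114 mm over their backs; the gripper's body (76 mm by 85 mm) begins 54 mm behind the grasp point. The pads swing forward as they close: fully open they stand 13 mm farther back than shut.
Start: joints at [1.124, 0.434, 0.025, 1.573, -0.012, 1.134, -0.075], TCP at [0.211, -0.588, 0.405] pointing down, gripper open.
Joint ranges: [-2.62, 2.62], [-0.44, 2.09], [-1.27, 1.32], [0.08, 2.57], [-1.32, 4.46], [0.12, 2], [-2.74, 2.74]. Speed limits (rad/s): [2.22, 2.22, 3.01, 3.01, 3.14, 3.14, 3.14].

### API

Orientations are given as a unit quaternion [w, x, y, z].
In Python, from workcell import readout, cams, order, ctrl gives the robot as it stands.
- The arm moves only by the tool step_arm, never from a script. Its argument "commands" is one flat list of numbers, 7 for each row, row after row: the shift along the tool's x, y, z as a fraction of full scale, then the turn, a rotation vector about the tool's x, y, z as a fraction of full scale, then the opening, from 0 (shut) to 1 (fully open). A call has 1 to 5 rows; each row is the pose to reach, as a shift and turn from the pose commanded when the call began, along the tool's axes at that moment; what a row does not reach only later rows make up. Full scale, the value 1, is 0.2 m for a shift and 90 degrees for a turn. A row lasts 1/8 s, in which the tool goes at most 62.5 mm and 10.7 degrees, less where a joint would pass 70% of its speed; a pose out of reach is approached as far as the arm can. A call with a number of a shift or a turn outside -1 to 1 is refused whole. A call with a gripper value outside its range is refused whole. The fingers move at their own pace and stop on an object; the grip force is fixed at half the most. Time passes only in rows, so rows that repeat a pose let the fingers close. It gives the time, the measured TCP pose, the force, the opening and the grip force at its end, in the units of the state.
- readout.read_state(): the state, without advancing time (a new reading comes with each control period).
- cams.capture(name): name is "scene" or "top"; returns (picture, depth): 384x512x3 uint8, blue, green, red; 384x512 float32, m along the optical axis (not along the pixel's ray), 0 where there is no reading.
- cams.camera_model(name): a dict with "intrinsics" (3x3 intrinsics, pixels), "R" (3x3) and "t" (3): a world point X has camera coordinates R X + t. Camera axes: x right, y down, z forward; pixel columns grow to the right and rows downward; lengths in m; the calibration is good to about 2 mm. A picture is of the moment at which its call begins. camera_model takes no time and is no camera call.
- order.finish_job(): hands the job in; it is judged then, once.
The state is a dict: "t": time; "qpos": joint angles; "joint_velocities": joint speeds; "joint_torque": joint torques, N m; "position": TCP position; "ee_rot": TCP orientation; "wrist_force": force on the tool from outside, world axes, zero at the start; "torque": the same for the moment, N m; "gripper_width": finger opening in m; "grasp_force": force on a finger pad.
Only numpy, scipy, OpenCV 4.12 (cv2) and the standard library are available. Lean on these libraries where they do the work, as an engineer would, in place of code of your own. Each camera call takes 0.05 s, during which the arm holds its last target. There are 200 camera calls.

## Working session

There is one attempt and no reset: what is moved stays moved. The work goes in short steps, Python scripts to look and compute and a tool call to move; the robot and the scene stay as the last step left them, time stands still between calls to the robot, and variables do not carry over. Pictures are saved under pics/ and viewed, at most 10 in all, crops included, and the job is handed in when it is done.

Besides the shell and the picture viewer there is one more tool, called after "Call:" by a JSON object that holds its "name" and its "arguments", one argument or row to a line. step_arm: Moves the arm, as the interface text tells. Its arguments: {"type":"object","properties":{"commands":{"type":"array","items":{"type":"number"}}},"required":["commands"]}

```bash
ls; mkdir -p pics
cat > h.py <<'E'
import numpy as np, cv2
from workcell import readout, cams, order, ctrl
def cap(n):
    im,d=cams.capture(n); m=cams.camera_model(n)
    return im,d,np.array(m["intrinsics"]),np.array(m["R"]),np.array(m["t"])
def cloud(d,K,R,t):
    v,u=np.mgrid[:d.shape[0],:d.shape[1]]
    P=np.stack([(u-K[0,2])/K[0,0]*d,(v-K[1,2])/K[1,1]*d,d],-1)
    return (P-t)@R
E
python3 - <<'E'
from h import *
for n in("scene","top"):
    im,d,K,R,t=cap(n); cv2.imwrite(f"pics/{n}0.png",im); P=cloud(d,K,R,t); np.savez(f"{n}0.npz",im=im,d=d,P=P)
    print(n,"cam at",-R.T@t, K[0,0], (d>0).mean()); print(R.round(3))
s=readout.read_state(); print(s["position"],s["ee_rot"],s["t"],s["gripper_width"],ctrl.grasp_offset)
E
```

```text
pics
scene cam at [0.18596068 0.60010562 0.9556894 ] 430.49701516513875 0.9960428873697916
[[-0.898 -0.44  -0.01 ]
 [-0.337  0.702 -0.627]
 [ 0.283 -0.56  -0.779]]
top cam at [ 0.32002555 -0.03829395  1.3358438 ] 395.52253279224544 0.9961090087890625
[[-0.025 -1.    -0.012]
 [-0.991  0.026 -0.128]
 [ 0.128  0.009 -0.992]]
[ 0.21058221 -0.58822845  0.40399841] [-6.99525373e-04  9.85267209e-01  1.71020491e-01 -1.69234383e-04] 0.1 0.08554189485388763 0.1547
```

View pics/scene0.png

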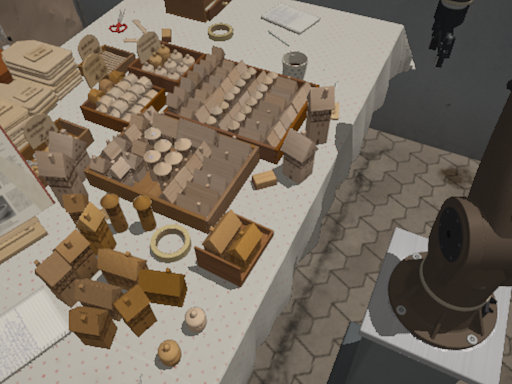

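View pics/top0.png

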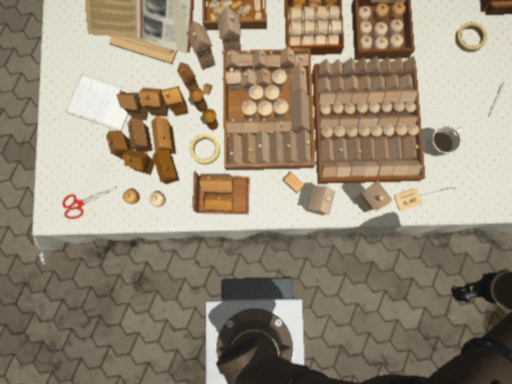

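Run:
```python
import numpy as np,cv2
for n in("top","scene"):
    P=np.load(f"{n}0.npz")["P"]; 
    m=((P[...,2]>0.018)&(P[...,2]<0.25)&(abs(P[...,1])<.6)&(P[...,0]>.2)&(P[...,0]<.95)).astype(np.uint8)
    k,l,s,c=cv2.connectedComponentsWithStats(m)
    print(n)
    for i in range(1,k):
        if s[i,4]<150: continue
        Q=P[l==i]; print(s[i],Q.min(0).round(3),Q.max(0).round(3))
```

```text
top
[ 223   51   93  119 9034] [ 0.584 -0.215  0.018] [0.95  0.086 0.131]
[  312    55   114   157 13105] [ 0.422 -0.571  0.018] [ 0.935 -0.224  0.204]
[177  62  41  66 847] [0.727 0.107 0.018] [0.925 0.231 0.145]
[ 106   86   81   98 4488] [0.54  0.211 0.018] [0.872 0.463 0.175]
[189 133  30  30 329] [0.611 0.107 0.018] [0.712 0.207 0.031]
[ 193  172   56   42 1454] [0.433 0.007 0.018] [0.567 0.182 0.125]
[283 172  22  20 217] [ 0.502 -0.18   0.02 ] [ 0.568 -0.11   0.035]
[306 185  29  30 646] [ 0.416 -0.265  0.019] [ 0.509 -0.177  0.162]
[122 189  17  15 193] [0.477 0.376 0.019] [0.521 0.424 0.078]
[149 192  16  14 184] [0.465 0.289 0.019] [0.509 0.334 0.077]
scene
[   34    45   301   301 38658] [ 0.414 -0.6    0.018] [0.95  0.463 0.204]
[252 170  26  16 269] [ 0.496 -0.179  0.018] [ 0.567 -0.111  0.035]
[151 224  40  35 584] [0.607 0.102 0.018] [0.711 0.204 0.031]
[185 306  22  25 429] [0.463 0.287 0.018] [0.51  0.332 0.076]
[158 339  24  27 485] [0.475 0.376 0.019] [0.521 0.422 0.075]
```

The scene image shows the tray with two amber houses at about (235,250), the cork block at (264,180), the stout tower at (298,155) and the tall tower at (320,110). In the top image the tray is at (220,193), with its high end on the left. The block is at (292,182), the stout tower at (320,200) and the tall tower at (375,196).

```bash
cat > meas.py <<'E'
from h import *
def crop(P,lo,hi): 
    Q=P.reshape(-1,3); return Q[np.all((Q>lo)&(Q<hi),1)]
def rect(Q): 
    r=cv2.minAreaRect((Q[:,:2]*1000).astype(np.float32)); return [np.round(x,1).tolist() for x in r]
E
python3 - <<'E'
from meas import *
T=np.load("top0.npz")["P"]; S=np.load("scene0.npz")["P"]
for n,P in(("top",T),("scene",S)):
    print(n)
    tr=crop(P,[.40,-.02,.008],[.60,.20,.2]); print("tray all",rect(tr), tr.max(0))
    w=crop(P,[.40,-.02,.019],[.60,.20,.03]); print("walls",len(w),rect(w), np.median(w[:,2]))
    e=crop(P,[.40,.15,.084],[.60,.22,.096]); print("end board top",len(e),rect(e),e[:,2].max())
    tt=crop(P,[.38,-.42,.14],[.53,-.285,.25]); print("tall roof",rect(tt),tt.max(0)); q=tt[tt[:,2]>.195]; print(" ridge",len(q),rect(q))
    for z in(.02,.06,.1): 
        q=crop(P,[.38,-.42,z],[.53,-.28,z+.03]); print(z,rect(q)) if len(q)>3 else 0
# orthographic fused maps at 3px/mm->  tray
f=np.concatenate([S.reshape(-1,3),T.reshape(-1,3)])
def omap(x0,x1,y0,y1,s=3):
    # coloured height map; rows: x decreasing downward, cols: y decreasing to right
    H=np.zeros((int((x1-x0)*1000),int((y1-y0)*1000)),np.float32)
    q=crop(f,[x0,y0,.003],[x1,y1,.25]); r=((x1-q[:,0])*1000).astype(int); c=((y1-q[:,1])*1000).astype(int)
    np.maximum.at(H,(r,c),q[:,2]); H=cv2.dilate(H,np.ones((3,3)))
    return cv2.resize(cv2.applyColorMap((H/H.max()*255).astype(np.uint8),cv2.COLORMAP_JET),None,fx=s,fy=s,interpolation=0)
a=omap(.41,.60,-.01,.20); b=omap(.39,.58,-.38,-.17+.0)
cv2.imwrite("pics/omap.png",cv2.resize(np.hstack([a[:,:390*2],b]),(0,0),fx=.62,fy=.62) if 0 else np.hstack([cv2.resize(a,(420,380)),cv2.resize(b,(380,380))]))
E
```

```text
top
tray all [[519.4, 83.0], [195.8, 167.2], 87.7] [0.59995947 0.18248139 0.12503087]
walls 246 [[513.0, 81.2], [188.9, 153.6], 87.2] 0.02448076474057142
end board top 93 [[502.0, 166.2], [30.8, 122.1], 87.1] 0.09537133097169083
tall roof [[467.6, -383.2], [70.7, 64.2], 34.6] [ 0.51265891 -0.3393694   0.20428447]
 ridge 71 [[463.6, -378.1], [69.7, 19.0], 33.8]
0.02 [[482.6, -336.3], [90.4, 100.1], 86.5]
0.06 [[479.4, -362.2], [33.5, 101.3], 89.5]
0.1 [[453.2, -362.1], [60.2, 3.6], 32.9]
scene
tray all [[518.7, 82.1], [195.8, 170.2], 86.9] [0.59984824 0.18364439 0.12367229]
walls 527 [[516.7, 84.3], [190.5, 165.1], 87.0] 0.02463618592640815
end board top 215 [[502.0, 166.6], [28.9, 125.3], 86.4] 0.09568197445421188
tall roof [[463.7, -381.7], [71.1, 60.1], 33.7] [ 0.50879858 -0.33896294  0.20409764]
 ridge 86 [[460.8, -378.3], [69.4, 21.1], 34.3]
0.02 [[486.8, -371.8], [63.3, 111.8], 70.6]
0.06 [[477.8, -349.7], [104.3, 135.2], 0.1]
0.1 [[465.9, -364.8], [41.7, 77.5], 85.7]Traceback (most recent call last):
  File "<stdin>", line 19, in <module>
  File "<stdin>", line 17, in omap
IndexError: index 189 is out of bounds for axis 0 with size 189
```

Run:
```python
from meas import *
T=np.load("top0.npz")["P"]; S=np.load("scene0.npz")["P"]
f=np.concatenate([S.reshape(-1,3),T.reshape(-1,3)])
def omap(x0,x1,y0,y1):
    h,w=round((x1-x0)*1000),round((y1-y0)*1000); H=np.zeros((h+1,w+1),np.float32)
    q=crop(f,[x0,y0,.003],[x1,y1,.25]); r=((x1-q[:,0])*1000).astype(int); c=((y1-q[:,1])*1000).astype(int)
    np.maximum.at(H,(r,c),q[:,2]); H=cv2.dilate(H,np.ones((3,3)))[:h,:w]
    return cv2.resize(cv2.applyColorMap((H/H.max()*255).astype(np.uint8),cv2.COLORMAP_JET),None,fx=3,fy=3,interpolation=0)
a=omap(.41,.60,-.02,.20)
cv2.imwrite("pics/omap.png",a)
```

```text
(no output)
```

View pics/omap.png

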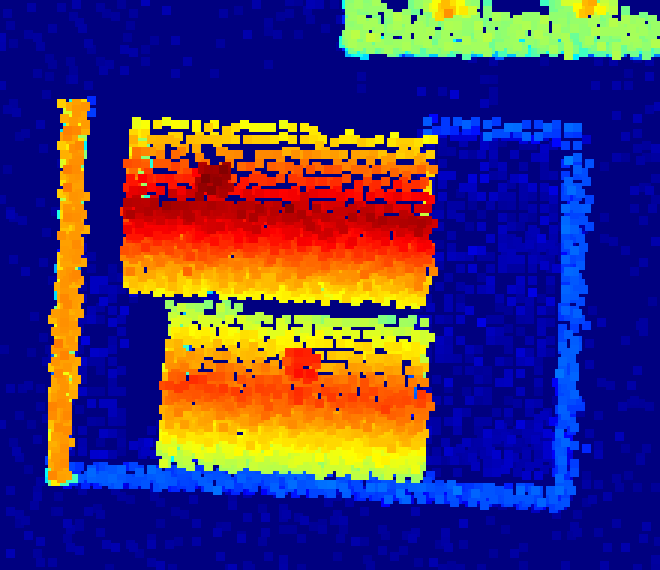

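The map is world-aligned at 3 px/mm. The end board is at columns 50–90 and the low wall at about 572. The big house covers rows 118–305, columns 122–432, and the small house rows 300–478, columns 160–430. That puts the tray centre near (0.499, 0.095) with a heading of about 87.2°.

The big house needs about 16 mm of push and the small one about 32 mm. I'll push with the back of the open leading finger, tilting the tool 9°.

```bash
cat > plan.py <<'E'
from h import *
from scipy.spatial.transform import Rotation as Ro
C=np.array([.499,.0947]); a=np.deg2rad(87.2); ex=np.array([np.cos(a),np.sin(a)]); ey=np.array([-ex[1],ex[0]])
def w(xt,yt,z): return np.r_[C+xt*ex+yt*ey,z]
def tool(yhead,tilt=0):   # tool y heading (deg); tilt: fingers lean towards -y of tool
    h=np.deg2rad(yhead); y=np.array([np.cos(h),np.sin(h),0]); z=np.array([0,0,-1.]); x=np.cross(y,z)
    return Ro.from_matrix(np.c_[x,y,z])*Ro.from_euler('x',tilt,degrees=True)
def cur():
    s=readout.read_state(); q=s["ee_rot"]; return np.array(s["position"]),Ro.from_quat([q[1],q[2],q[3],q[0]])
def push_tcp(tip,tilt=9):
    R=tool(87.2-180,tilt); return tip-R.apply([0,-.057,.160]),R
def cmd(pos,R,frm=None):
    p0,R0=frm or cur(); sh=R0.inv().apply(pos-p0)/.2; rv=(R0.inv()*R).as_rotvec()/(np.pi/2)
    print("to",pos.round(4),"shift",sh.round(3),"turn",rv.round(3),"rows>=",np.linalg.norm(sh)*.2/.0625, np.linalg.norm(rv)*90/10.7); return pos,R
E
python3 - <<'E'
from plan import *
p,R=push_tcp(w(-.046,-.031,.038)); print(p,R.apply([0,0,1]),R.apply([0,-1,0]))
f=None
p0,R0=cur()
m1=np.array([.33,-.40,.41]); f=cmd(m1,R0)
m2=np.array([.43,-.21,.41]); f=cmd(m2,R,f)
m3=np.r_[p[:2],.36]; f=cmd(m3,R,f)
f=cmd(p,R,f)
E
```

```text
[ 0.52374306 -0.03399008  0.18711337] [ 0.00764179  0.1562477  -0.98768834] [0.04824835 0.98650918 0.15643447]
to [ 0.33 -0.4   0.41] shift [ 0.879 -0.685 -0.029] turn [0. 0. 0.] rows>= 3.567913163171319 0.0
to [ 0.43 -0.21  0.41] shift [ 0.791 -0.726  0.001] turn [0.098 0.02  0.249] rows>= 3.4353456885734226 2.2595079506620057
to [ 0.5237 -0.034   0.36  ] shift [ 0.425 -0.852  0.388] turn [0. 0. 0.] rows>= 3.289440181029276 0.0
to [ 0.5237 -0.034   0.1871] shift [0.    0.135 0.854] turn [0. 0. 0.] rows>= 2.766186080193138 0.0
```

Call:
{"name": "step_arm", "arguments": {
  "commands": [0.88, -0.68, -0.03, 0, 0, 0, 1, 0.88, -0.68, -0.03, 0, 0, 0, 1, 0.88, -0.68, -0.03, 0, 0, 0, 1, 0.88, -0.68, -0.03, 0, 0, 0, 1]
}}

```text
t: 0.6
position: [0.3322, -0.398, 0.4107]
ee_rot: [-0.0, 0.985, 0.173, 0.0]
wrist_force: [0.5, -0.8, 0.3]
gripper_width: 0.0856
grasp_force: 0.0
```

Call:
{"name": "step_arm", "arguments": {
  "commands": [0.79, -0.73, 0, 0.098, 0.02, 0.25, 1, 0.79, -0.73, 0, 0.098, 0.02, 0.25, 1, 0.79, -0.73, 0, 0.098, 0.02, 0.25, 1, 0.79, -0.73, 0, 0.098, 0.02, 0.25, 1]
}}

```text
t: 1.1
position: [0.4312, -0.2069, 0.4106]
ee_rot: [-0.079, 0.997, -0.023, 0.002]
wrist_force: [0.2, -0.2, 0.4]
gripper_width: 0.0856
grasp_force: 0.0
```

Call:
{"name": "step_arm", "arguments": {
  "commands": [0.42, -0.85, 0.39, 0, 0, 0, 1, 0.42, -0.85, 0.39, 0, 0, 0, 1, 0.42, -0.85, 0.39, 0, 0, 0, 1, 0.42, -0.85, 0.39, 0, 0, 0, 1, 0.42, -0.85, 0.39, 0, 0, 0, 1]
}}

```text
t: 1.72
position: [0.523, -0.034, 0.3596]
ee_rot: [-0.078, 0.997, -0.024, 0.002]
wrist_force: [-0.5, -1.0, 0.7]
gripper_width: 0.0854
grasp_force: 0.0
```

Run:
```python
from plan import *
p,R=push_tcp(w(-.046,-.031,.038)); cmd(p,R); cmd(p+[0,0,.04],R)
im,d,K,Rr,t=cap("scene"); P=cloud(d,K,Rr,t); np.savez("s1.npz",P=P,im=im)
cv2.imwrite("pics/s1.png",cv2.resize(im[90:330,130:390],None,fx=2.4,fy=2.4)[:600]); s=readout.read_state(); print(s["wrist_force"],s["qpos"],s["t"])
```

```text
to [ 0.5237 -0.034   0.1871] shift [0.004 0.134 0.852] turn [0.001 0.001 0.001] rows>= 2.759238950726092 0.009398789443616214
to [ 0.5237 -0.034   0.2271] shift [0.004 0.103 0.654] turn [0.001 0.001 0.001] rows>= 2.1192470066798443 0.009398789443616214
[ 0.20003003 -0.1855375  -0.24503061] [ 0.21245147  0.33731824 -0.24383221  1.86034353 -0.09269645  0.94485746
 -1.58441628] 1.775
```

View pics/s1.png

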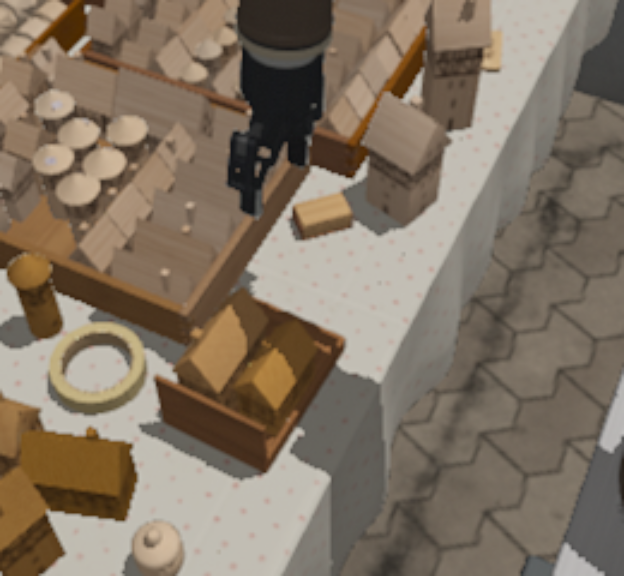

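The gripper hangs open at crop position (275,130), above the table between the tray and the block. The finger has a knuckle that bulges part-way up, so I'll check its profile from the depth.

Run:
```python
from plan import *
P=np.load("s1.npz")["P"].reshape(-1,3); p,R=cur()
q=R.inv().apply(P[np.linalg.norm(P-p,axis=1)<.22]-p); q=q[(abs(q[:,0])<.06)&(q[:,2]>.02)&(P[np.linalg.norm(P-p,axis=1)<.22][:,2]>.14) ] if 0 else q
q=q[(abs(q[:,0])<.06)&(abs(q[:,1])<.09)&(q[:,2]>.02)&(q[:,2]<.19)]
for z in np.arange(.03,.185,.01):
    s=q[(q[:,2]>z)&(q[:,2]<z+.01)]
    if len(s): print(round(z,3),len(s),"y",s[:,1].min().round(4),s[:,1].max().round(4),"x",s[:,0].min().round(3),s[:,0].max().round(3))
```

```text
0.03 135 y -0.0388 0.0169 x -0.04 0.028
0.04 67 y -0.0396 -0.0039 x -0.039 0.027
0.05 115 y -0.0704 0.066 x -0.016 0.01
0.06 137 y -0.0711 0.0686 x -0.022 0.01
0.07 125 y -0.0727 0.07 x -0.022 0.018
0.08 110 y -0.0734 0.0718 x -0.021 0.01
0.09 100 y -0.0736 0.075 x -0.02 0.009
0.1 125 y -0.0761 0.0757 x -0.017 0.01
0.11 39 y -0.0734 0.0699 x -0.016 0.008
0.12 50 y -0.0573 0.0513 x -0.014 0.005
0.13 64 y -0.0576 0.0505 x -0.013 0.008
0.14 59 y -0.058 0.0468 x -0.013 0.008
0.15 39 y -0.0558 0.0488 x -0.013 0.008
0.16 4 y -0.0481 0.0444 x -0.009 0.004
```

Call:
{"name": "step_arm", "arguments": {
  "commands": [0, 0.1, 0.65, 0, 0, 0, 1, 0, 0.1, 0.65, 0, 0, 0, 1, 0, 0.1, 0.65, 0, 0, 0, 1, 0, 0.1, 0.65, 0, 0, 0, 1]
}}

```text
t: 2.28
position: [0.5235, -0.0355, 0.23]
ee_rot: [-0.078, 0.997, -0.026, 0.003]
wrist_force: [1.0, 0.5, 0.5]
gripper_width: 0.0855
grasp_force: 0.0
```

The knuckles stick out 19 mm past the fingertips on the closing side, so that face is no good for pushing. I'll push with the narrow tool-x face instead, fingers shut and tilted 30°.

```bash
cat >> plan.py <<'E'
def pushx(tip,tilt=30):
    R=tool(177.2)*Ro.from_euler('y',tilt,degrees=True); return tip-R.apply([.011,0,.173]),R
E
python3 - <<'E'
from plan import *
p,R=pushx(w(-.046,-.031,.035)); print(p,R.apply([1,0,0]),R.apply([0,0,1]))
f=cur(); f0=f
f=cmd(f0[0]+[0,0,.08],tool(87.2+45),f)
f=cmd(p+[0,0,.12],R,f)
f=cmd(p,R,f)
E
```

```text
[0.53240676 0.14315221 0.17932239] [-0.04230514 -0.86499149  0.5       ] [-0.02442488 -0.49940307 -0.8660254 ]
to [ 0.5235 -0.0355  0.31  ] shift [ 0.001 -0.062 -0.395] turn [-0.05   0.116  1.495] rows>= 1.2799999999999998 12.615739671167354
to [0.5324 0.1432 0.2993] shift [-0.633  0.632  0.053] turn [ 0.131  0.316 -0.488] rows>= 2.866625078822672 5.013778997716156
to [0.5324 0.1432 0.1793] shift [-0.3   0.    0.52] turn [0. 0. 0.] rows>= 1.9200000000000004 0.0
```

```bash
sed -i 's/tool(177.2)/tool(-2.8)/' plan.py
python3 - <<'E'
from plan import *
p,R=pushx(w(-.046,-.031,.035)); print(p,R.apply([1,0,0]),R.apply([0,0,1]))
f=cur(); f0=f
f=cmd(np.array([.525,-.06,.31]),tool(-48),f)
f=cmd(p+[0,0,.12],R,f)
f=cmd(p,R,f)
E
```

```text
[ 0.52302504 -0.04867106  0.17932239] [0.04230514 0.86499149 0.5       ] [ 0.02442488  0.49940307 -0.8660254 ]
to [ 0.525 -0.06   0.31 ] shift [ 0.014  0.059 -0.414] turn [-0.094 -0.04  -0.498] rows>= 1.3395450821513712 4.279233063270853
to [ 0.523  -0.0487  0.2993] shift [ 0.031 -0.049  0.053] turn [ 0.131  0.316 -0.49 ] rows>= 0.2510810154756879 5.02910099279131
to [ 0.523  -0.0487  0.1793] shift [-0.3   0.    0.52] turn [0. 0. 0.] rows>= 1.9200000000000004 0.0
```

Call:
{"name": "step_arm", "arguments": {
  "commands": [0.01, 0.06, -0.41, -0.094, -0.04, -0.5, 0, 0.01, 0.06, -0.41, -0.094, -0.04, -0.5, 0, 0.01, 0.06, -0.41, -0.094, -0.04, -0.5, 0, 0.01, 0.06, -0.41, -0.094, -0.04, -0.5, 0, 0.01, 0.06, -0.41, -0.094, -0.04, -0.5, 0]
}}

```text
t: 2.9
position: [0.5243, -0.0592, 0.3107]
ee_rot: [0.001, 0.933, 0.361, 0.001]
wrist_force: [-0.4, -0.2, 0.1]
gripper_width: 0.0002
grasp_force: 0.0
```

Call:
{"name": "step_arm", "arguments": {
  "commands": [0.03, -0.05, 0.05, 0.131, 0.316, -0.49, 0, 0.03, -0.05, 0.05, 0.131, 0.316, -0.49, 0, 0.03, -0.05, 0.05, 0.131, 0.316, -0.49, 0, 0.03, -0.05, 0.05, 0.131, 0.316, -0.49, 0, 0.03, -0.05, 0.05, 0.131, 0.316, -0.49, 0]
}}

```text
t: 3.52
position: [0.5218, -0.0483, 0.2995]
ee_rot: [-0.178, 0.698, 0.667, 0.188]
wrist_force: [-0.6, 0.1, -1.1]
gripper_width: 0.0001
grasp_force: 0.0
```

Run:
```python
from plan import *
p,R=pushx(w(-.046,-.031,.035)); cmd(p,R)
im,d,K,Rr,t=cap("scene"); P=cloud(d,K,Rr,t).reshape(-1,3); p,R=cur()
q=R.inv().apply(P-p); q=q[(abs(q[:,0])<.07)&(abs(q[:,1])<.09)&(q[:,2]>.02)&(q[:,2]<.19)]
for z in np.arange(.03,.185,.015):
    s=q[(q[:,2]>z)&(q[:,2]<z+.015)]
    if len(s): print(round(z,3),len(s),"y",s[:,1].min().round(4),s[:,1].max().round(4),"x",s[:,0].min().round(3),s[:,0].max().round(3))
print(readout.read_state()["qpos"].round(2))
```

```text
to [ 0.523  -0.0487  0.1793] shift [-0.302  0.005  0.519] turn [ 0.    -0.001  0.003] rows>= 1.9221755222774215 0.024682381193671932
0.03 193 y -0.041 0.0294 x -0.012 0.04
0.045 150 y -0.0436 0.0362 x -0.008 0.027
0.06 248 y -0.0533 0.0488 x -0.007 0.023
0.075 297 y -0.0633 0.0592 x -0.012 0.022
0.09 213 y -0.0576 0.0543 x -0.013 0.022
0.105 197 y -0.0464 0.0433 x -0.014 0.018
0.12 110 y -0.0353 0.0295 x -0.009 0.017
0.135 71 y -0.0158 0.0118 x -0.006 0.013
0.15 70 y -0.0159 0.0129 x -0.006 0.014
0.165 13 y -0.0085 0.0032 x -0.002 0.013
[ 0.79  0.61 -0.87  1.88 -0.11  0.82  0.05]
```

Call:
{"name": "step_arm", "arguments": {
  "commands": [-0.3, 0, 0.52, 0, 0, 0, 0, -0.3, 0, 0.52, 0, 0, 0, 0, -0.3, 0, 0.52, 0, 0, 0, 0, -0.3, 0, 0.52, 0, 0, 0, 0]
}}

```text
t: 4.08
position: [0.5225, -0.0472, 0.18]
ee_rot: [-0.178, 0.699, 0.667, 0.187]
wrist_force: [0.6, -0.9, 0.5]
gripper_width: -0.0002
grasp_force: 0.0
```

Call:
{"name": "step_arm", "arguments": {
  "commands": [0.0087, 0, 0.005, 0, 0, 0, 0, 0.0173, 0, 0.01, 0, 0, 0, 0, 0.026, 0, 0.015, 0, 0, 0, 0, 0.0346, 0, 0.02, 0, 0, 0, 0, 0.0433, 0, 0.025, 0, 0, 0, 0]
}}

```text
t: 4.7
position: [0.5219, -0.0374, 0.1777]
ee_rot: [-0.179, 0.699, 0.667, 0.187]
wrist_force: [-1.1, -0.5, 1.2]
gripper_width: 0.0001
grasp_force: 0.0
```

Call:
{"name": "step_arm", "arguments": {
  "commands": [0.0087, 0, 0.005, 0, 0, 0, 0, 0.0173, 0, 0.01, 0, 0, 0, 0, 0.026, 0, 0.015, 0, 0, 0, 0, 0.0346, 0, 0.02, 0, 0, 0, 0, 0.0433, 0, 0.025, 0, 0, 0, 0]
}}

```text
t: 5.32
position: [0.5224, -0.0275, 0.1776]
ee_rot: [-0.179, 0.699, 0.667, 0.187]
wrist_force: [-0.3, -0.4, -0.5]
gripper_width: -0.0002
grasp_force: 0.3
```

```bash
cat > chk.py <<'E'
from meas import *; from plan import *
def chk(tag):
    s=readout.read_state(); p,R=cur(); tip=p+R.apply([.011,0,.173]); d=tip[:2]-C; print("tip tray",(d@ex).round(4),(d@ey).round(4),"z",tip[2].round(4),"F",s["wrist_force"].round(1),"t",s["t"])
    for n in("top","scene"):
        im,dd,K,Rr,t=cap(n); P=cloud(dd,K,Rr,t); np.savez(f"{n}_{tag}.npz",P=P,im=im)
        q=crop(P,[.40,-.02,.062],[.60,.20,.135]); L=np.c_[(q[:,:2]-C)@ex,(q[:,:2]-C)@ey,q[:,2]]; L=L[(L[:,0]<.0795)&(abs(L[:,1])<.057)]
        for nm,lo,hi,zr in(("big",-.05,-.01,.112),("small",.012,.045,.096)):
            m=L[(L[:,1]>lo)&(L[:,1]<hi)]; r=m[m[:,2]>zr]
            print(n,nm,"ridge x",np.percentile(r[:,0],[1,99]).round(4) if len(r)>5 else None,"all",np.percentile(m[:,0],[1,99]).round(4),"n",len(r), "ztop",m[:,2].max().round(4))
E
python3 -c "from chk import *; chk('a')"
```

```text
tip tray -0.0249 -0.029 z 0.0332 F [-0.3 -0.4 -0.5] t 5.325
top big ridge x [-0.0679  0.071 ] all [-0.0642  0.072 ] n 109 ztop 0.128
top small ridge x [-0.0899  0.0461] all [-0.0885  0.0481] n 133 ztop 0.1193
scene big ridge x [-0.085   0.0696] all [-0.0841  0.0725] n 327 ztop 0.1349
scene small ridge x [-0.094   0.0442] all [-0.0913  0.0478] n 240 ztop 0.135
```

Call:
{"name": "step_arm", "arguments": {
  "commands": [0.0043, 0, 0.0025, 0, 0, 0, 0, 0.0087, 0, 0.005, 0, 0, 0, 0, 0.013, 0, 0.0075, 0, 0, 0, 0, 0.0173, 0, 0.01, 0, 0, 0, 0, 0.0216, 0, 0.0125, 0, 0, 0, 0]
}}

```text
t: 6.05
position: [0.5226, -0.0225, 0.1777]
ee_rot: [-0.179, 0.699, 0.667, 0.187]
wrist_force: [0.0, -0.5, 1.0]
gripper_width: 0.0001
grasp_force: 0.4
```

```bash
python3 -c "from chk import *; chk('b')"
```

```text
tip tray -0.02 -0.029 z 0.0333 F [ 0.  -0.5  1. ] t 6.05
top big ridge x [-0.0642  0.0765] all [-0.0612  0.0774] n 117 ztop 0.1294
top small ridge x [-0.0835  0.0463] all [-0.0834  0.0476] n 128 ztop 0.1302
scene big ridge x [-0.0804  0.0754] all [-0.0795  0.0769] n 334 ztop 0.1346
scene small ridge x [-0.0913  0.0468] all [-0.0862  0.0481] n 242 ztop 0.1296
```

Call:
{"name": "step_arm", "arguments": {
  "commands": [0.0026, 0, 0.0015, 0, 0, 0, 0, 0.0052, 0, 0.003, 0, 0, 0, 0, 0.0078, 0, 0.0045, 0, 0, 0, 0, 0.0104, 0, 0.006, 0, 0, 0, 0, 0.013, 0, 0.0075, 0, 0, 0, 0]
}}

```text
t: 6.78
position: [0.5228, -0.0198, 0.1776]
ee_rot: [-0.178, 0.699, 0.667, 0.187]
wrist_force: [-0.1, -2.9, -0.0]
gripper_width: -0.0002
grasp_force: 1.3
```

Call:
{"name": "step_arm", "arguments": {
  "commands": [0.0017, 0, 0.001, 0, 0, 0, 0, 0.0035, 0, 0.002, 0, 0, 0, 0, 0.0052, 0, 0.003, 0, 0, 0, 0]
}}

```text
t: 7.15
position: [0.5229, -0.0192, 0.1775]
ee_rot: [-0.178, 0.699, 0.667, 0.187]
wrist_force: [-1.0, -7.0, 1.7]
gripper_width: -0.0001
grasp_force: 3.5
```

Call:
{"name": "step_arm", "arguments": {
  "commands": [-0.143, 0, -0.083, 0, 0, 0, 0, -0.143, 0, -0.083, 0, 0, 0, 0, -0.143, -0.15, -0.083, 0, 0, 0, 0, -0.143, -0.3, -0.083, 0, 0, 0, 0, -0.143, -0.3, -0.083, 0, 0, 0, 0]
}}

```text
t: 7.78
position: [0.4591, -0.0477, 0.1777]
ee_rot: [-0.18, 0.698, 0.667, 0.186]
wrist_force: [0.3, 0.7, 0.2]
gripper_width: 0.0001
grasp_force: 0.0
```

```bash
python3 -c "from chk import *; chk('c')"
```

```text
tip tray -0.0482 0.0337 z 0.0334 F [0.3 0.7 0.2] t 7.775
top big ridge x [-0.1048  0.0765] all [-0.1105  0.0781] n 103 ztop 0.1234
top small ridge x [-0.0879  0.0458] all [-0.087   0.0479] n 97 ztop 0.1219
scene big ridge x [-0.1063  0.0785] all [-0.1049  0.079 ] n 190 ztop 0.1238
scene small ridge x [-0.1087  0.0458] all [-0.1073  0.0482] n 336 ztop 0.1345
```

Call:
{"name": "step_arm", "arguments": {
  "commands": [0.02, 0.02, 0.01, 0, 0, 0, 0, 0.035, 0.02, 0.02, 0, 0, 0, 0, 0.052, 0.02, 0.03, 0, 0, 0, 0, 0.07, 0.02, 0.04, 0, 0, 0, 0, 0.087, 0.02, 0.05, 0, 0, 0, 0]
}}

```text
t: 8.5
position: [0.4663, -0.0285, 0.1778]
ee_rot: [-0.179, 0.699, 0.667, 0.187]
wrist_force: [0.2, -0.4, 0.7]
gripper_width: -0.0
grasp_force: 0.3
```

Call:
{"name": "step_arm", "arguments": {
  "commands": [0.017, 0, 0.01, 0, 0, 0, 0, 0.035, 0, 0.02, 0, 0, 0, 0, 0.052, 0, 0.03, 0, 0, 0, 0, 0.07, 0, 0.04, 0, 0, 0, 0, 0.087, 0, 0.05, 0, 0, 0, 0]
}}

```text
t: 9.12
position: [0.4672, -0.0084, 0.1778]
ee_rot: [-0.179, 0.699, 0.667, 0.187]
wrist_force: [0.1, 0.1, 0.8]
gripper_width: -0.0001
grasp_force: 0.2
```

```bash
python3 -c "from chk import *; chk('d')"
```

```text
tip tray -0.0087 0.027 z 0.0334 F [0.1 0.1 0.8] t 9.125
top big ridge x [-0.0711  0.0747] all [-0.0716  0.0776] n 125 ztop 0.1334
top small ridge x [-0.0506  0.0744] all [-0.0469  0.0736] n 93 ztop 0.1226
scene big ridge x [-0.069   0.0774] all [-0.0674  0.079 ] n 199 ztop 0.1325
scene small ridge x [-0.0682  0.0709] all [-0.0677  0.0733] n 362 ztop 0.1348
```

Call:
{"name": "step_arm", "arguments": {
  "commands": [0.0043, 0, 0.0025, 0, 0, 0, 0, 0.0087, 0, 0.005, 0, 0, 0, 0, 0.013, 0, 0.0075, 0, 0, 0, 0, 0.0173, 0, 0.01, 0, 0, 0, 0]
}}

```text
t: 9.72
position: [0.4674, -0.0048, 0.1778]
ee_rot: [-0.179, 0.699, 0.667, 0.187]
wrist_force: [0.8, -0.5, 0.8]
gripper_width: 0.0001
grasp_force: 0.3
```

Call:
{"name": "step_arm", "arguments": {
  "commands": [0.0026, 0, 0.0015, 0, 0, 0, 0, 0.0052, 0, 0.003, 0, 0, 0, 0, 0.0078, 0, 0.0045, 0, 0, 0, 0, 0.0104, 0, 0.006, 0, 0, 0, 0]
}}

```text
t: 10.22
position: [0.4675, -0.0025, 0.1778]
ee_rot: [-0.179, 0.699, 0.667, 0.187]
wrist_force: [-0.9, -3.6, 0.9]
gripper_width: 0.0004
grasp_force: 1.5
```

Call:
{"name": "step_arm", "arguments": {
  "commands": [0.0026, 0, 0.0015, 0, 0, 0, 0, 0.0043, 0, 0.0025, 0, 0, 0, 0]
}}

```text
t: 10.48
position: [0.4676, -0.0021, 0.1777]
ee_rot: [-0.178, 0.699, 0.667, 0.187]
wrist_force: [-1.2, -8.0, 3.7]
gripper_width: 0.0
grasp_force: 3.8
```

Call:
{"name": "step_arm", "arguments": {
  "commands": [-0.13, 0, -0.075, 0, 0, 0, 0, -0.13, 0, -0.075, 0, 0, 0, 0, -0.3, 0, -0.4, 0, 0, 0, 0, -0.4, 0, -0.8, 0, 0, 0, 0, -0.4, 0, -0.8, 0, 0, 0, 0]
}}

```text
t: 11.1
position: [0.461, -0.1521, 0.2783]
ee_rot: [-0.177, 0.699, 0.666, 0.187]
wrist_force: [0.7, 0.8, 0.1]
gripper_width: -0.0004
grasp_force: 0.0
```

Run:
```python
from chk import *
chk('e')
T=np.load("top_e.npz")["P"]; S=np.load("scene_e.npz")["P"]
f=np.concatenate([S.reshape(-1,3),T.reshape(-1,3)])
q=crop(f,[.40,-.03,.015],[.60,.2,.14]); L=np.c_[(q[:,:2]-C)@ex,(q[:,:2]-C)@ey,q[:,2]]
w=L[(L[:,2]<.03)&(L[:,0]<-.07)&(abs(L[:,1])<.05)]; print("low wall x",np.percentile(w[:,0],[2,50,98]))
e=L[(L[:,2]>.085)&(L[:,2]<.097)&(L[:,0]>.078)&(abs(L[:,1])<.05)]; print("end board x",np.percentile(e[:,0],[2,50,98]))
for nm,sy in(("+y wall",1),("-y wall",-1)):
    v=L[(L[:,2]<.03)&(L[:,1]*sy>.053)&(L[:,1]*sy<.07)&(abs(L[:,0]+.04)<.03)]; print(nm,len(v),np.percentile(v[:,1],[2,50,98]) if len(v) else 0)
for nm,lo,hi in(("big",-.05,-.01),("small",.012,.045)):
    m=L[(L[:,1]>lo)&(L[:,1]<hi)&(L[:,2]>.075)&(L[:,0]<.076)&(L[:,0]>-.05)]; print(nm,"low end x",np.percentile(m[:,0],[1,3]).round(4))
# tower
for P in(T,S):
    tt=crop(P,[.38,-.46,.14],[.53,-.285,.25]); r=tt[tt[:,2]>.19]; print("tall",rect(tt),rect(r),r[:,:2].mean(0),tt[:,2].max())
    st=crop(P,[.38,-.285,.05],[.53,-.15,.25]); print("stout",rect(st),st[:,2].max())
```

```text
tip tray -0.1526 0.0257 z 0.1339 F [0.7 0.8 0.1] t 11.1
top big ridge x [-0.0199  0.077 ] all [-0.0201  0.0782] n 94 ztop 0.1245
top small ridge x [-0.0043  0.0779] all [-0.0057  0.0782] n 71 ztop 0.1059
scene big ridge x [-0.0206  0.0783] all [-0.0206  0.0787] n 170 ztop 0.1236
scene small ridge x [-0.0051  0.0779] all [-0.0066  0.078 ] n 129 ztop 0.1066
low wall x [-0.0900152  -0.0845308  -0.08150297]
end board x [0.07820895 0.08292125 0.0860959 ]
+y wall 101 [0.05586988 0.06086395 0.06410725]
-y wall 30 [-0.06305417 -0.0600176  -0.05863134]
big low end x [-0.0204 -0.0192]
small low end x [-0.0061 -0.0051]<stdin>:14: RuntimeWarning: Mean of empty slice.
  ret = um.true_divide(
Traceback (most recent call last):
ValueError: zero-size array to reduction operation maximum which has no identity
```

Both houses are home, with low ends at −20 and −5.5 mm as expected. The tray centre agrees with the wall positions to 1 mm. Next I'll refine the tower pose from the first clouds and plan the grasp.

Run:
```python
from chk import *
for n in("top0","scene0"):
    P=np.load(n+".npz")["P"]
    tt=crop(P,[.38,-.47,.138],[.54,-.29,.25]); print(n,"eaves",rect(tt),tt[:,2].max())
    for z in(.18,.19,.197):
        r=tt[tt[:,2]>z]; print("  >",z,len(r),rect(r))
    # ridge line by SVD on the top points
    r=tt[tt[:,2]>.192][:,:2]; c=r.mean(0); v=np.linalg.svd(r-c)[2][0]; print("  svd",c.round(4),np.rad2deg(np.arctan(v[1]/v[0])).round(1))
    for z in(.05,.09): 
        q=crop(P,[.38,-.47,z],[.5,-.30,z+.02]); print("  side",z,rect(q))
```

```text
top0 eaves [[467.6, -383.2], [70.7, 64.2], 34.6] 0.20428447291533583
  > 0.18 190 [[466.1, -381.1], [70.4, 26.9], 33.9]
  > 0.19 112 [[464.3, -379.0], [69.8, 21.4], 33.6]
  > 0.197 54 [[463.3, -377.7], [69.7, 18.1], 34.5]
  svd [ 0.4651 -0.381 ] 31.9
  side 0.05 [[455.3, -361.5], [60.4, 13.6], 22.4]
  side 0.09 [[453.3, -362.2], [60.2, 3.4], 33.0]
scene0 eaves [[463.7, -381.7], [71.1, 60.1], 33.7] 0.20409763850124438
  > 0.18 234 [[462.4, -378.9], [70.8, 22.2], 28.4]
  > 0.19 131 [[461.0, -378.2], [69.9, 21.1], 34.3]
  > 0.197 62 [[460.5, -378.5], [67.1, 21.1], 34.2]
  svd [ 0.4637 -0.3814] 32.0
  side 0.05 [[461.2, -364.6], [72.1, 35.2], 2.1]
  side 0.09 [[461.3, -379.0], [60.4, 43.0], 33.5]
```

Call:
{"name": "step_arm", "arguments": {
  "commands": [-0.3, 0, -0.5, 0, 0, 0, 1, -0.3, 0, -0.5, 0, 0, 0, 1, -0.3, 0, -0.5, 0, 0, 0, 1, -0.3, 0, -0.5, 0, 0, 0, 1]
}}

```text
t: 11.7
position: [0.456, -0.2505, 0.3324]
ee_rot: [-0.18, 0.698, 0.667, 0.187]
wrist_force: [0.8, 0.2, -0.5]
gripper_width: 0.0723
grasp_force: 0.0
```

Run:
```python
from chk import *
im,d,K,Rr,t=cap("scene"); P=cloud(d,K,Rr,t).reshape(-1,3); p,R=cur()
q=R.inv().apply(P-p); q=q[(abs(q[:,0])<.07)&(abs(q[:,1])<.09)&(q[:,2]>.0)&(q[:,2]<.19)]
for z in np.arange(.0,.185,.01):
    s=q[(q[:,2]>z)&(q[:,2]<z+.01)]; c=s[abs(s[:,1])<.028]
    if len(s): print(round(z,3),len(s),"y",s[:,1].min().round(4),s[:,1].max().round(4),"centre",len(c),"x",c[:,0].max().round(3) if len(c) else 0,"ymin|y|",abs(s[:,1]).min().round(4))
f=cur(); print(f[0],readout.read_state()["gripper_width"])
f=cmd(np.array([.44,-.28,.42]),tool(-30),f)
f=cmd(np.array([.465,-.382,.42]),tool(-56),f)
f=cmd(np.array([.465,-.382,.30]),tool(-56),f)
uv=K@(Rr@p+t); u,v=(uv[:2]/uv[2]).astype(int); print(u,v)
y0=max(0,v-40);x0=min(max(0,u-80),352); cv2.imwrite("pics/g.png",cv2.resize(im[y0:y0+120,x0:x0+160],None,fx=4,fy=4))
```

```text
0.0 135 y -0.0399 0.0307 centre 96 x 0.04 ymin|y| 0.0006
0.01 137 y -0.0403 0.033 centre 101 x 0.04 ymin|y| 0.0004
0.02 133 y -0.0391 0.0313 centre 97 x 0.039 ymin|y| 0.0004
0.03 126 y -0.0397 0.0315 centre 91 x 0.039 ymin|y| 0.0003
0.04 90 y -0.0393 0.0348 centre 59 x 0.038 ymin|y| 0.0
0.05 159 y -0.0681 0.0625 centre 91 x 0.014 ymin|y| 0.0003
0.06 236 y -0.0701 0.0656 centre 99 x 0.021 ymin|y| 0.0
0.07 194 y -0.0701 0.0655 centre 90 x 0.023 ymin|y| 0.0002
0.08 163 y -0.07 0.066 centre 82 x 0.022 ymin|y| 0.0006
0.09 174 y -0.0701 0.0666 centre 71 x 0.018 ymin|y| 0.0
0.1 124 y -0.07 0.0652 centre 7 x 0.015 ymin|y| 0.0245
0.11 107 y -0.0695 0.0651 centre 0 x 0 ymin|y| 0.0308
0.12 53 y -0.0571 0.0505 centre 0 x 0 ymin|y| 0.0335
0.13 54 y -0.0521 0.0481 centre 0 x 0 ymin|y| 0.0327
0.14 53 y -0.0519 0.0471 centre 0 x 0 ymin|y| 0.0327
0.15 47 y -0.0514 0.0482 centre 1 x -0.069 ymin|y| 0.0012
0.16 50 y -0.0436 0.0386 centre 35 x -0.058 ymin|y| 0.0002
0.17 70 y -0.0349 0.0396 centre 58 x -0.056 ymin|y| 0.0002
0.18 93 y -0.0356 0.044 centre 66 x -0.055 ymin|y| 0.0004
[ 0.45597249 -0.25013918  0.33234969] 0.07902630436196775
to [ 0.44 -0.28  0.42] shift [ 0.087 -0.074 -0.456] turn [-0.081 -0.327  0.298] rows>= 1.5034353183887057 3.7846528704335785
to [ 0.465 -0.382  0.42 ] shift [-0.379  0.363  0.   ] turn [0.    0.    0.289] rows>= 1.6803047342669721 2.429906542056077
to [ 0.465 -0.382  0.3  ] shift [0.  0.  0.6] turn [0. 0. 0.] rows>= 1.92 0.0
312 73
```

View pics/g.png

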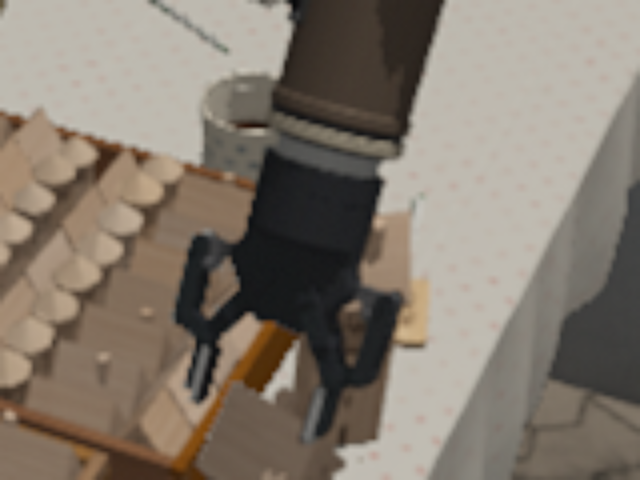

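The gripper is open. The palm reaches about 100 mm below the TCP (crop about (290,320)), so the 202 mm ridge keeps the tips at about 138 mm up or higher. Across y, only the last millimetres of the pads would touch below the sloping roof. The gable ends are flat and 71 mm apart, so I'll grip across x there if the surroundings are clear.

Run:
```python
from chk import *
P=np.concatenate([np.load(n+".npz")["P"].reshape(-1,3) for n in("top0","scene0")])
u=np.array([np.cos(np.deg2rad(34)),np.sin(np.deg2rad(34))]); v=np.array([-u[1],u[0]]); c=np.array([.4655,-.382])
L=np.c_[(P[:,:2]-c)@u,(P[:,:2]-c)@v,P[:,2]]
for s in(1,-1):
    m=L[(L[:,0]*s>.042)&(L[:,0]*s<.10)&(abs(L[:,1])<.03)]; print(s,"max z beside",np.sort(m[:,2])[-5:])
for z in(.10,.14,.15,.16,.17,.18,.19,.2):
    m=L[(abs(L[:,0])<.05)&(abs(L[:,1])<.045)&(abs(L[:,2]-z)<.006)]
    if len(m): print(z,"x",m[:,0].min().round(4),m[:,0].max().round(4),"y",m[:,1].min().round(4),m[:,1].max().round(4))
f=cur(); print(f[0])
f=cmd(np.array([.44,-.30,.42]),tool(16),f)
f=cmd(np.array([.4655,-.382,.42]),tool(34),f)
f=cmd(np.array([.4655,-.382,.318]),tool(34),f)
```

```text
1 max z beside [0.07412995 0.07414113 0.0744002  0.07584679 0.07609804]
-1 max z beside [0.00560018 0.00573421 0.00591069 0.00687841 0.0069596 ]
0.1 x -0.0318 0.03 y -0.0255 0.0263
0.14 x -0.0362 0.0366 y -0.0343 0.0298
0.15 x -0.0365 0.0366 y -0.0327 0.0314
0.16 x -0.0363 0.0365 y -0.029 0.0278
0.17 x -0.0369 0.0364 y -0.0228 0.0212
0.18 x -0.0363 0.0364 y -0.0167 0.018
0.19 x -0.0367 0.0362 y -0.0118 0.0146
0.2 x -0.0365 0.0355 y -0.0061 0.0162
[ 0.45597249 -0.25013918  0.33234969]
to [ 0.44 -0.3   0.42] shift [ 0.001 -0.07  -0.506] turn [ 0.053 -0.331 -0.201] rows>= 1.6335521176569352 3.2881480091458717
to [ 0.4655 -0.382   0.42  ] shift [-0.429  0.01   0.   ] turn [ 0.   0.  -0.2] rows>= 1.3739752545078827 1.6822429906542065
to [ 0.4655 -0.382   0.318 ] shift [0.   0.   0.51] turn [0. 0. 0.] rows>= 1.6319999999999997 0.0
```

The gables are vertical at ±36.4 mm and centred on my estimate, and the surroundings stay under 76 mm. Going ahead.

Call:
{"name": "step_arm", "arguments": {
  "commands": [0, -0.07, -0.51, 0.053, -0.331, -0.2, 1, 0, -0.07, -0.51, 0.053, -0.331, -0.2, 1, 0, -0.07, -0.51, 0.053, -0.331, -0.2, 1, 0, -0.07, -0.51, 0.053, -0.331, -0.2, 1, 0, -0.07, -0.51, 0.053, -0.331, -0.2, 1]
}}

```text
t: 12.38
position: [0.4396, -0.3009, 0.4206]
ee_rot: [-0.001, 0.603, 0.798, 0.0]
wrist_force: [-0.6, 0.2, 0.0]
gripper_width: 0.0853
grasp_force: 0.0
```

Call:
{"name": "step_arm", "arguments": {
  "commands": [-0.43, 0.01, 0, 0, 0, -0.2, 1, -0.43, 0.01, 0, 0, 0, -0.2, 1, -0.43, 0.01, 0, 0, 0, -0.2, 1, -0.43, 0.01, 0, 0, 0, -0.2, 1]
}}

```text
t: 12.88
position: [0.4649, -0.3838, 0.4207]
ee_rot: [-0.001, 0.472, 0.882, 0.001]
wrist_force: [0.1, 0.9, 0.3]
gripper_width: 0.0854
grasp_force: 0.0
```

Run:
```python
from plan import *
cmd(np.array([.4655,-.382,.345]),tool(34)); cmd(np.array([.4655,-.382,.312]),tool(34)); s=readout.read_state(); print(s["qpos"].round(2),s["gripper_width"])
```

```text
to [ 0.4655 -0.382   0.345 ] shift [0.005 0.007 0.379] turn [ 0.    -0.001 -0.004] rows>= 1.2121231967463206 0.033945106761357924
to [ 0.4655 -0.382   0.312 ] shift [0.005 0.007 0.544] turn [ 0.    -0.001 -0.004] rows>= 1.7400074945528954 0.033945106761357924
[ 1.18  0.53 -0.88  1.55  0.42  1.26  0.82] 0.0853961530887206
```

Call:
{"name": "step_arm", "arguments": {
  "commands": [0.005, 0.007, 0.28, 0, 0, 0, 1, 0.005, 0.007, 0.4, 0, 0, 0, 1, 0.005, 0.007, 0.48, 0, 0, 0, 1, 0.005, 0.007, 0.54, 0, 0, 0, 1, 0.005, 0.007, 0.54, 0, 0, 0, 1]
}}

```text
t: 13.5
position: [0.4656, -0.383, 0.3135]
ee_rot: [0.0, 0.471, 0.882, -0.0]
wrist_force: [0.0, 0.2, -0.2]
gripper_width: 0.0854
grasp_force: 0.0
```

Call:
{"name": "step_arm", "arguments": {
  "commands": [0, 0, 0, 0, 0, 0, 0.5, 0, 0, 0, 0, 0, 0, 0.5, 0, 0, 0, 0, 0, 0, 0.5, 0, 0, 0, 0, 0, 0, 0.5, 0, 0, 0, 0, 0, 0, 0.5]
}}

```text
t: 14.12
position: [0.4662, -0.3833, 0.3149]
ee_rot: [0.002, 0.471, 0.882, -0.001]
wrist_force: [0.6, 0.4, 5.7]
gripper_width: 0.0705
grasp_force: 69.4
```

Call:
{"name": "step_arm", "arguments": {
  "commands": [0, 0, -0.05, 0, 0, 0, 0.5, 0, 0, -0.1, 0, 0, 0, 0.5, 0, 0, -0.15, 0, 0, 0, 0.5]
}}

```text
t: 14.5
position: [0.4655, -0.3832, 0.3444]
ee_rot: [0.001, 0.471, 0.882, -0.001]
wrist_force: [0.1, -0.1, -2.1]
gripper_width: 0.0702
grasp_force: 68.7
```

Call:
{"name": "step_arm", "arguments": {
  "commands": [0, 0, -0.2, 0, 0, 0, 0.5, 0, 0, -0.4, 0, 0, 0, 0.5, 0, 0, -0.6, 0, 0, 0, 0.5, 0, 0, -0.8, 0, 0, 0, 0.5, 0, 0, -0.83, 0, 0, 0, 0.5]
}}

```text
t: 15.12
position: [0.466, -0.3824, 0.5131]
ee_rot: [0.003, 0.471, 0.882, -0.001]
wrist_force: [0.8, 0.1, -0.9]
gripper_width: 0.0702
grasp_force: 69.6
```

Run:
```python
from meas import *; from plan import *
s=readout.read_state(); print(s["position"],s["qpos"].round(2),s["wrist_force"].round(1),s["gripper_width"],s["grasp_force"])
p,R=cur()
for n in("scene","top"):
    im,d,K,Rr,t=cap(n); P=cloud(d,K,Rr,t).reshape(-1,3); q=R.inv().apply(P-p); q=q[(abs(q[:,0])<.045)&(abs(q[:,1])<.045)&(q[:,2]>.11)&(q[:,2]<.34)]
    print(n,len(q),"z max",np.percentile(q[:,2],[50,98,100]).round(4) if len(q) else 0)
    for z in np.arange(.13,.34,.02):
        g=q[abs(q[:,2]-z)<.01]
        if len(g)>5: print(round(z,2),len(g),"x",g[:,0].min().round(4),g[:,0].max().round(4),"y",g[:,1].min().round(4),g[:,1].max().round(4))
f=(p,R)
f=cmd(np.array([.475,-.22,.505]),tool(16),f)
f=cmd(np.r_[w(-.052,0,0)[:2]-[0,.10],.505],tool(-2.8),f)
f=cmd(np.r_[w(-.052,0,0)[:2],.42],tool(-2.8),f)
```

```text
[ 0.4659707  -0.38240224  0.51311783] [ 1.18  0.47 -0.9   1.41  0.37  1.43  0.87] [ 0.8  0.1 -0.9] 0.07018866075533135 69.59878965688404
scene 2130 z max [0.1883 0.3077 0.3142]
0.13 324 x -0.0019 0.019 y -0.0448 0.0445
0.15 313 x -0.004 0.0302 y -0.0447 0.0449
0.17 203 x -0.001 0.0328 y -0.039 0.0398
0.19 191 x -0.0267 0.0288 y -0.0332 0.0289
0.21 180 x -0.0218 0.0291 y -0.0327 0.0288
0.23 174 x -0.0285 0.0282 y -0.0314 0.0293
0.25 173 x -0.0301 0.029 y -0.0312 0.0288
0.27 159 x -0.0245 0.029 y -0.0318 0.0287
0.29 162 x -0.0237 0.0286 y -0.0312 0.0289
0.31 103 x -0.0288 0.0277 y -0.0315 0.0289
top 880 z max [0.162  0.3077 0.3158]
0.13 149 x 0.0038 0.0157 y -0.0442 0.0433
0.15 226 x 0.0057 0.0269 y -0.0445 0.0441
0.17 132 x 0.0063 0.0324 y -0.0369 0.0432
0.19 24 x 0.0243 0.0273 y -0.0285 0.0296
0.21 60 x 0.0216 0.0271 y -0.0294 0.0303
0.23 52 x 0.013 0.0267 y -0.0292 0.0304
0.25 55 x 0.0117 0.0273 y -0.0283 0.0305
0.27 48 x 0.0045 0.027 y -0.0283 0.0307
0.29 47 x 0.0028 0.0267 y -0.0276 0.0308
0.31 40 x -0.0223 0.0263 y -0.0283 0.0312
to [ 0.475 -0.22   0.505] shift [0.65  0.489 0.037] turn [0.002 0.004 0.197] rows>= 2.605688090734453 1.6602070276984628
to [ 0.4965 -0.0572  0.505 ] shift [0.753 0.327 0.   ] turn [0.    0.    0.209] rows>= 2.6267311881406723 1.757009345794393
to [0.4965 0.0428 0.42  ] shift [ 0.499 -0.024  0.425] turn [0. 0. 0.] rows>= 2.0999047597450704 0.0
```

The tower hangs straight and is centred in the hand to within 1 mm. Its foot is 0.314 m below the TCP. Carrying it over.

Call:
{"name": "step_arm", "arguments": {
  "commands": [0.65, 0.49, 0.03, 0, 0, 0.2, 0.5, 0.65, 0.49, 0.03, 0, 0, 0.2, 0.5, 0.65, 0.49, 0.03, 0, 0, 0.2, 0.5, 0.65, 0.49, 0.03, 0, 0, 0.2, 0.5]
}}

```text
t: 15.72
position: [0.4746, -0.2167, 0.5026]
ee_rot: [-0.0, 0.601, 0.799, -0.001]
wrist_force: [0.1, -0.1, -2.0]
gripper_width: 0.0706
grasp_force: 69.6
```

Call:
{"name": "step_arm", "arguments": {
  "commands": [0.75, 0.33, 0, 0, 0, 0.21, 0.5, 0.75, 0.33, 0, 0, 0, 0.21, 0.5, 0.75, 0.33, 0, 0, 0, 0.21, 0.5, 0.75, 0.33, 0, 0, 0, 0.21, 0.5]
}}

```text
t: 16.23
position: [0.4975, -0.0554, 0.5025]
ee_rot: [-0.0, 0.724, 0.689, -0.0]
wrist_force: [0.7, -0.9, -1.9]
gripper_width: 0.0702
grasp_force: 69.5
```

Call:
{"name": "step_arm", "arguments": {
  "commands": [0.25, -0.01, 0, 0, 0, 0, 0.5, 0.5, -0.02, 0.1, 0, 0, 0, 0.5, 0.5, -0.02, 0.3, 0, 0, 0, 0.5, 0.5, -0.02, 0.4, 0, 0, 0, 0.5, 0.5, -0.02, 0.4, 0, 0, 0, 0.5]
}}

```text
t: 16.85
position: [0.4989, 0.0398, 0.4209]
ee_rot: [-0.001, 0.727, 0.687, -0.002]
wrist_force: [0.1, -0.6, -1.9]
gripper_width: 0.0704
grasp_force: 69.5
```

```bash
cat > tw.py <<'E'
from meas import *; from plan import *
def tw(save=None):
    s=readout.read_state(); p,R=cur(); print(p.round(4),"tilt/yaw err",(R.inv()*tool(-2.8)).as_rotvec(degrees=True).round(2),"F",s["wrist_force"].round(1),s["gripper_width"].round(4),"t",s["t"])
    fz=p[2]-.3145; print("foot z",fz.round(4))
    for n in("scene","top"):
        im,d,K,Rr,t=cap(n); P=cloud(d,K,Rr,t).reshape(-1,3); L=np.c_[(P[:,:2]-C)@ex,(P[:,:2]-C)@ey,P[:,2]]
        L=L[(L[:,0]<-.019)&(L[:,0]>-.095)&(abs(L[:,1])<.05)&(L[:,2]>max(.03,fz))]
        for h in(.03,.06,.09,.12):
            g=L[abs(L[:,2]-fz-h)<.012]
            if len(g)>8: print(n,"h",h,len(g),"x",np.percentile(g[:,0],[1,99]).round(4),"y",np.percentile(g[:,1],[1,99]).round(4))
        if save==n: cv2.imwrite(f"pics/tw_{n}.png",cv2.resize(im[60:310,130:390] if n=="scene" else im[100:260,140:340],None,fx=2.3,fy=2.3))
    cmd(np.r_[w(-.052,0,0)[:2],p[2]],tool(-2.8))
E
python3 -c "from tw import *; tw('scene')"
```

```text
Traceback (most recent call last):
  File "tw.py", line 3, in tw
    s=readout.read_state(); p,R=cur(); print(p.round(4),"tilt/yaw err",(R.inv()*tool(-2.8)).as_rotvec(degrees=True).round(2),"F",s["wrist_force"].round(1),s["gripper_width"].round(4),"t",s["t"])
                                                                                                                                                           ^^^^^^^^^^^^^^^^^^^^^^^^
AttributeError: 'float' object has no attribute 'round'
```

```bash
sed -i 's/s\["gripper_width"\].round(4)/s["gripper_width"]/' tw.py; python3 -c "from tw import *; tw('scene')"
```

```text
[0.4989 0.0398 0.4209] tilt/yaw err [-0.22  0.14 -0.45] F [ 0.1 -0.6 -1.9] 0.07039550161548602 t 16.85
foot z 0.1064
scene h 0.03 189 x [-0.0812 -0.0312] y [-0.0295  0.0302]
scene h 0.06 205 x [-0.0815 -0.0305] y [-0.0296  0.0302]
scene h 0.09 217 x [-0.0804 -0.0303] y [-0.0292  0.0301]
scene h 0.12 214 x [-0.0757 -0.0305] y [-0.0285  0.0303]
to [0.4965 0.0428 0.4209] shift [ 0.009 -0.016  0.011] turn [ 0.     0.001 -0.005] rows>= 0.06945220303667748 0.04138298657618773
```

View pics/tw_scene.png

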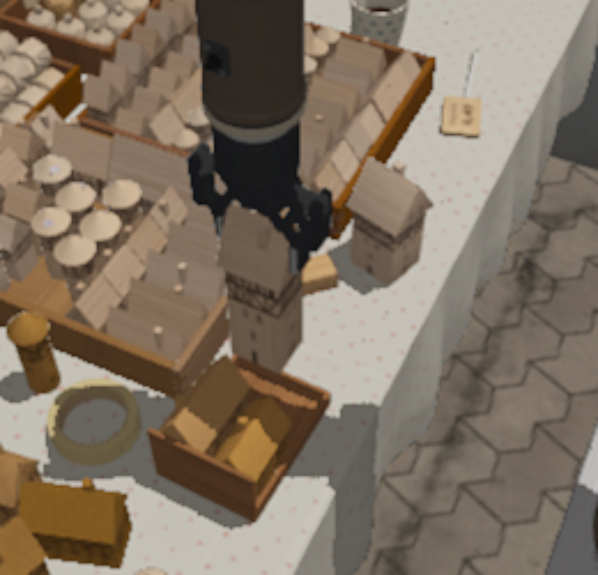

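The tower hangs over the low end of the tray (foot about (265,365) in the crop), with its wide side across the tray. The face estimate needs a closer look before lowering.

Run:
```python
from plan import *
im,d,K,Rr,t=cap("scene"); P=cloud(d,K,Rr,t).reshape(-1,3); p,R=cur()
L=np.c_[(P[:,:2]-C)@ex,(P[:,:2]-C)@ey,P[:,2]]; dt=p[:2]-C; print("tcp tray",dt@ex,dt@ey)
for h in np.arange(.005,.14,.015):
    b=L[(abs(L[:,2]-.1065-h)<.0075)&(L[:,0]<-.0)&(L[:,0]>-.1)]
    f=b[(abs(b[:,1])<.02)]; s=b[(b[:,0]<-.04)&(b[:,0]>-.07)&(b[:,1]>0)&(b[:,1]<.05)]
    print(h.round(3),"x face med",np.percentile(f[:,0],[25,50,75]).round(4) if len(f) else 0,"slope",np.polyfit(f[:,1],f[:,0],1)[0].round(3) if len(f)>9 else 0,"y face",np.median(s[:,1]).round(4) if len(s) else 0)
```

```text
tcp tray -0.053552814527206984 -0.0032032744117612513
0.005 x face med [-0.0322 -0.0316 -0.0308] slope -0.357 y face 0.027
0.02 x face med [-0.0321 -0.0314 -0.031 ] slope -0.01 y face 0.0274
0.035 x face med [-0.0319 -0.0314 -0.0308] slope -0.005 y face 0.0273
0.05 x face med [-0.0318 -0.0314 -0.0309] slope -0.003 y face 0.0275
0.065 x face med [-0.0322 -0.0315 -0.0309] slope -0.001 y face 0.0277
0.08 x face med [-0.0319 -0.0313 -0.0308] slope -0.017 y face 0.0278
0.095 x face med [-0.0319 -0.0312 -0.0305] slope -0.012 y face 0.0278
0.11 x face med [-0.0316 -0.0311 -0.0305] slope -0.015 y face 0.0281
0.125 x face med [-0.0316 -0.031  -0.0305] slope 0.01 y face 0.0279
0.14 x face med [-0.0305 -0.0294 -0.026 ] slope 0.0 y face 0.0336
```

Call:
{"name": "step_arm", "arguments": {
  "commands": [0.01, -0.01, 0, 0, 0, 0, 0.5, 0.01, -0.01, 0, 0, 0, 0, 0.5]
}}

```text
t: 17.25
position: [0.4972, 0.0442, 0.4237]
ee_rot: [0.001, 0.726, 0.687, 0.0]
wrist_force: [0.9, -1.6, -1.8]
gripper_width: 0.0704
grasp_force: 69.5
```

```bash
cat > face.py <<'E'
from plan import *
def face():
    p,R=cur(); im,d,K,Rr,t=cap("scene"); P=cloud(d,K,Rr,t).reshape(-1,3); p2,_=cur()
    L=np.c_[(P[:,:2]-C)@ex,(P[:,:2]-C)@ey,P[:,2]]; dt=p[:2]-C; print("tcp tray",dt@ex,dt@ey,"z",p[2],"after",(p2-p).round(4), (R.inv()*tool(-2.8)).as_rotvec(degrees=True).round(2)); fz=p[2]-.3145
    for h in (.02,.05,.08,.11):
        b=L[(abs(L[:,2]-fz-h)<.0075)&(L[:,0]<-.0)&(L[:,0]>-.1)&(L[:,2]>.03)]
        f=b[(abs(b[:,1])<.02)]; s=b[(b[:,0]<-.04)&(b[:,0]>-.07)&(b[:,1]>0)&(b[:,1]<.05)]
        print(h,len(f),"x face",np.percentile(f[:,0],[25,50,75]).round(4) if len(f) else 0,"y face",np.median(s[:,1]).round(4) if len(s) else 0)
    for nm,lo,hi in(("big",-.045,-.01),("small",.012,.045)):
        m=L[(L[:,1]>lo)&(L[:,1]<hi)&(L[:,2]>.075)&(L[:,0]<.076)&(L[:,0]>-.0225)]; print(nm,"low end",np.percentile(m[:,0],[1,3]).round(4))
    w_=L[(L[:,2]<.03)&(L[:,2]>.02)&(L[:,0]<-.07)&(L[:,0]>-.1)&(abs(L[:,1])<.055)]; print("low wall",len(w_),np.percentile(w_[:,0],[5,50,95]).round(4))
    im,d,K,Rr,t=cap("top"); P=cloud(d,K,Rr,t).reshape(-1,3); L=np.c_[(P[:,:2]-C)@ex,(P[:,:2]-C)@ey,P[:,2]]
    b=L[(L[:,2]>fz)&(L[:,2]<fz+.12)&(L[:,0]<-.02)&(L[:,0]>-.1)&(abs(L[:,1])<.05)&(L[:,2]>.04)]; print("top pts",len(b),b.min(0) if len(b) else 0,b.max(0) if len(b) else 0)
E
python3 -c "from face import *; face()"
```

```text
tcp tray -0.050574353164416684 -0.0006408977369678052 z 0.4236943195470877 after [ 0.     -0.0001 -0.0001] [ 0.1   0.08 -0.34]
0.02 56 x face [-0.0287 -0.0283 -0.0277] y face 0.0294
0.05 54 x face [-0.0286 -0.0279 -0.0274] y face 0.0297
0.08 60 x face [-0.0286 -0.0279 -0.0272] y face 0.03
0.11 65 x face [-0.0286 -0.028  -0.0273] y face 0.0301
big low end [-0.022 -0.021]
small low end [-0.0222 -0.0215]
low wall 62 [-0.0885 -0.0847 -0.0817]
top pts 0 0 0
```

The camera and tray frame and the TCP frame differ by about 3.5 mm along the tray, which matches the finger contacts earlier. I'll trust the camera: shift +3 mm and lower part-way.

Call:
{"name": "step_arm", "arguments": {
  "commands": [0.015, 0, 0, 0, 0, 0, 0.5, 0.015, 0, 0.1, 0, 0, 0, 0.5, 0.015, 0, 0.2, 0, 0, 0, 0.5, 0.015, 0, 0.3, 0, 0, 0, 0.5, 0.015, 0, 0.35, 0, 0, 0, 0.5]
}}

```text
t: 17.98
position: [0.4972, 0.0468, 0.3522]
ee_rot: [0.0, 0.726, 0.687, -0.001]
wrist_force: [-0.3, -1.3, -0.4]
gripper_width: 0.0702
grasp_force: 69.7
```

Call:
{"name": "step_arm", "arguments": {
  "commands": [0, 0, 0, 0, 0, 0, 0.5, 0, 0, 0, 0, 0, 0, 0.5]
}}

```text
t: 18.23
position: [0.4977, 0.047, 0.3537]
ee_rot: [0.001, 0.726, 0.687, 0.0]
wrist_force: [-0.5, 0.1, -1.4]
gripper_width: 0.0706
grasp_force: 69.7
```

```bash
python3 -c "from face import *; face()"
```

```text
tcp tray -0.04773158717158737 -0.0010088437096607585 z 0.35371793007745184 after [ 0.     -0.      0.0001] [ 0.09  0.08 -0.35]
0.02 36 x face [-0.0255 -0.0241 -0.0104] y face 0.0293
0.05 94 x face [-0.0251 -0.0201 -0.0101] y face 0.0295
0.08 51 x face [-0.026  -0.0256 -0.0249] y face 0.0298
0.11 59 x face [-0.0256 -0.0252 -0.0244] y face 0.0299
big low end [-0.0219 -0.0211]
small low end [-0.0221 -0.0214]
low wall 32 [-0.0886 -0.0856 -0.0827]
top pts 0 0 0
```

Call:
{"name": "step_arm", "arguments": {
  "commands": [0, 0, 0.03, 0, 0, 0, 0.5, 0, 0, 0.06, 0, 0, 0, 0.5, 0, 0, 0.09, 0, 0, 0, 0.5, 0, 0, 0.12, 0, 0, 0, 0.5, 0, 0, 0.135, 0, 0, 0, 0.5]
}}

```text
t: 18.95
position: [0.4974, 0.0464, 0.3255]
ee_rot: [0.001, 0.726, 0.687, -0.001]
wrist_force: [-0.8, -4.1, 0.7]
gripper_width: 0.07
grasp_force: 69.7
```

Call:
{"name": "step_arm", "arguments": {
  "commands": [0, 0, 0.01, 0, 0, 0, 0.5, 0, 0, 0.015, 0, 0, 0, 0.5, 0, 0, 0.02, 0, 0, 0, 0.5]
}}

```text
t: 19.32
position: [0.4975, 0.0463, 0.3222]
ee_rot: [0.001, 0.726, 0.687, -0.001]
wrist_force: [-1.1, -4.7, 2.2]
gripper_width: 0.0704
grasp_force: 69.8
```

The house side is pushing back with about 4 N, so I'll ease 1.5 mm towards the low end.

Call:
{"name": "step_arm", "arguments": {
  "commands": [-0.004, 0, 0, 0, 0, 0, 0.5, -0.0075, 0, 0, 0, 0, 0, 0.5, -0.0075, 0, 0, 0, 0, 0, 0.5]
}}

```text
t: 19.7
position: [0.4973, 0.0457, 0.3221]
ee_rot: [0.001, 0.726, 0.688, -0.0]
wrist_force: [1.3, -1.7, -1.1]
gripper_width: 0.0708
grasp_force: 69.9
```

Call:
{"name": "step_arm", "arguments": {
  "commands": [0, 0, 0.003, 0, 0, 0, 0.5, 0, 0, 0.006, 0, 0, 0, 0.5, 0, 0, 0.009, 0, 0, 0, 0.5, 0, 0, 0.01, 0, 0, 0, 0.5]
}}

```text
t: 20.2
position: [0.4973, 0.0454, 0.32]
ee_rot: [0.001, 0.726, 0.687, -0.0]
wrist_force: [0.2, 0.2, -1.2]
gripper_width: 0.07
grasp_force: 69.9
```

Call:
{"name": "step_arm", "arguments": {
  "commands": [0, 0, 0.003, 0, 0, 0, 0.5, 0, 0, 0.006, 0, 0, 0, 0.5, 0, 0, 0.009, 0, 0, 0, 0.5]
}}

```text
t: 20.58
position: [0.4974, 0.0458, 0.3197]
ee_rot: [0.001, 0.726, 0.687, -0.0]
wrist_force: [-7.2, -2.6, 25.0]
gripper_width: 0.0703
grasp_force: 72.5
```

```bash
python3 -c "from face import *; face(); print(readout.read_state()['wrist_force'])"
```

```text
tcp tray -0.04894570183003343 -0.000825396391535519 z 0.31972582621550416 after [-0. -0.  0.] [ 0.07  0.11 -0.35]
0.02 1 x face [-0.0271 -0.0271 -0.0271] y face 0.0302
0.05 34 x face [-0.0271 -0.026  -0.0121] y face 0.0301
0.08 92 x face [-0.0268 -0.0204 -0.0092] y face 0.0298
0.11 48 x face [-0.0271 -0.0265 -0.0261] y face 0.03
big low end [-0.022  -0.0212]
small low end [-0.0223 -0.0216]
low wall 38 [-0.0888 -0.0846 -0.0733]
top pts 0 0 0
[-5.67295196 -2.17808371 19.84577792]
```

It has landed: the foot is at floor height with 20 N upwards. I'll relieve the load and let go.

Call:
{"name": "step_arm", "arguments": {
  "commands": [0, 0, -0.006, 0, 0, 0, 0.5, 0, 0, -0.006, 0, 0, 0, 0.5]
}}

```text
t: 20.92
position: [0.4975, 0.0454, 0.3198]
ee_rot: [0.001, 0.726, 0.687, -0.0]
wrist_force: [-1.3, -0.3, 6.1]
gripper_width: 0.0707
grasp_force: 70.6
```

Call:
{"name": "step_arm", "arguments": {
  "commands": [0, 0, 0, 0, 0, 0, 0.9, 0, 0, 0, 0, 0, 0, 1, 0, 0, 0, 0, 0, 0, 1, 0, 0, 0, 0, 0, 0, 1, 0, 0, 0, 0, 0, 0, 1]
}}

```text
t: 21.55
position: [0.4974, 0.0453, 0.3194]
ee_rot: [0.001, 0.726, 0.687, -0.0]
wrist_force: [0.3, -0.2, -0.1]
gripper_width: 0.0853
grasp_force: 0.0
```

Call:
{"name": "step_arm", "arguments": {
  "commands": [0, 0, -0.1, 0, 0, 0, 1, 0, 0, -0.25, 0, 0, 0, 1, 0, 0, -0.5, 0, 0, 0, 1, 0, 0, -0.75, 0, 0, 0, 1, 0, 0, -0.75, 0, 0, 0, 1]
}}

```text
t: 22.18
position: [0.4979, 0.0464, 0.4731]
ee_rot: [0.003, 0.726, 0.687, 0.002]
wrist_force: [0.3, 0.4, -0.3]
gripper_width: 0.0854
grasp_force: 0.0
```

Call:
{"name": "step_arm", "arguments": {
  "commands": [-0.9, 0, 0, 0, 0, 0, 1, -0.9, 0, 0, 0, 0, 0, 1, -0.9, 0, 0, 0, 0, 0, 1, -0.9, 0, 0, 0, 0, 0, 1, -0.9, 0, 0, 0, 0, 0, 1]
}}

```text
t: 22.8
position: [0.4872, -0.1338, 0.469]
ee_rot: [0.0, 0.726, 0.687, -0.0]
wrist_force: [-0.2, -0.4, 0.3]
gripper_width: 0.0854
grasp_force: 0.0
```

Run:
```python
from meas import *; from plan import *
for n in("scene","top"):
    im,d,K,Rr,t=cap(n); P=cloud(d,K,Rr,t).reshape(-1,3); L=np.c_[(P[:,:2]-C)@ex,(P[:,:2]-C)@ey,P[:,2]]
    b=L[(abs(L[:,0])<.1)&(abs(L[:,1])<.06)]
    for nm,q in(("tall",b[(b[:,0]<-.0)&(b[:,2]>.142)]),("big",b[(b[:,0]>-.015)&(b[:,0]<.079)&(b[:,1]<-.005)&(b[:,2]>.065)]),("small",b[(b[:,0]>-.003)&(b[:,0]<.079)&(b[:,1]>.003)&(b[:,2]>.06)])):
        print(n,nm,rect(q),"ztop",q[:,2].max().round(4))
    q=b[(b[:,0]<0)&(b[:,2]>.195)]; print(" ridge tray x,y",q[:,:2].mean(0).round(4), "xyz ridge z slope",np.polyfit(q[:,1],q[:,2],1).round(3))
    for h in(.1,.13): 
        f=b[(abs(b[:,2]-h)<.01)&(b[:,0]<-.022)&(b[:,0]>-.09)&(abs(b[:,1])<.02)]; print("  face",h,len(f),np.median(f[:,0]) if len(f) else 0)
    for nm,lo,hi in(("block",[.48,-.19,.015],[.58,-.1,.05]),("stout",[.40,-.28,.1],[.52,-.16,.2]),("jar",[.45,.27,.02],[.52,.35,.09])):
        A=crop(np.load(n+"0.npz")["P"],lo,hi).mean(0); B=crop(P,lo,hi).mean(0); print(n,nm,"moved",(B-A).round(4))
    cv2.imwrite(f"pics/end_{n}.png",cv2.resize(im[110:310,150:390],None,fx=3,fy=3)) if n=="scene" else 0
```

```text
scene tall [[-49.4, 0.4], [72.0, 60.3], 88.9] ztop 0.211
scene big [[32.0, -31.3], [52.5, 93.9], 89.9] ztop 0.123
scene small [[38.2, 32.0], [81.4, 52.3], 0.5] ztop 0.107
 ridge tray x,y [-0.047   0.0028] xyz ridge z slope [0.012 0.202]
  face 0.1 68 -0.026521267732258685
  face 0.13 63 -0.026461865199113907
scene block moved [ 0.0003  0.0003 -0.0003]
scene stout moved [ 0.      0.0001 -0.    ]
scene jar moved [-0.0001 -0.     -0.0001]
top tall [[-49.9, -1.5], [71.7, 61.9], 88.2] ztop 0.2117
top big [[32.6, -31.5], [92.6, 53.2], 0.7] ztop 0.1255
top small [[38.4, 30.9], [81.9, 50.0], 1.5] ztop 0.1064
 ridge tray x,y [-0.0488 -0.0003] xyz ridge z slope [0.005 0.202]
  face 0.1 0 0
  face 0.13 0 0
top block moved [ 0.0031  0.0226 -0.0011]
top stout moved [nan nan nan]
top jar moved [ 0.0001 -0.0003  0.    ]<stdin>:11: RuntimeWarning: Mean of empty slice.
  ret = um.true_divide(
```

View pics/end_scene.png

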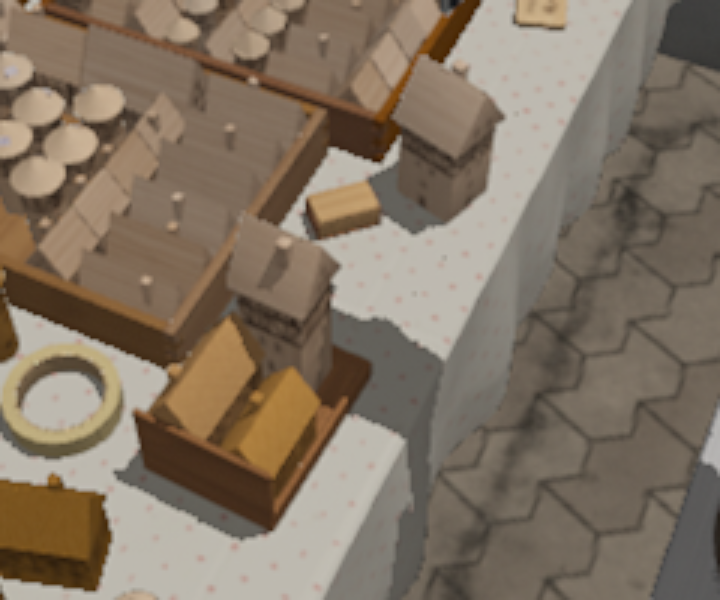

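The image shows the tower standing upright in the low end at about (285,300) and both houses against the end board at about (210,440). The block (345,208) and the stout tower (445,140) are unmoved; the top-view mismatch on those two is the arm hiding them. Handing in.

```bash
python3 -c "from workcell import order; print(order.finish_job())"
```

```text
the job is handed in; nothing more can be done
None
```

The tall tower and both houses are packed upright in the tray, with the houses against the end board and the stout tower, block and jar unmoved. The job was handed in at about 23 s; no verdict came back.

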